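# Load the coded stopper and scan it

### The arm

A 7-joint arm with a two-finger parallel gripper is mounted at the origin on the work surface. World frame = base frame: x ahead of the robot, y to its left, z up, the work surface at z = 0. Lengths are in m, angles in rad, forces in N, time in s.
With the tool pointing down it reaches from about 0.35 to 0.9 m from the base axis. Payload 7.2 kg.
Tool frame: the origin (TCP) lies at the very end of the fingers, on their centre line; the grasp point (between the pads) lies 19 mm behind it; z points along the fingers, y is the line along which they close (so a half turn about z gives the same grasp; the last joint's range is limited). The gripper opens to 88 mm and grips with 3 to 60 N. Pads are 20 mm wide; open, the fingers measure 115 mm over their backs; the gripper's body (75 mm by 178 mm) begins 61 mm behind the grasp point.
Start: joints at [-1.228, 0.411, -0.013, 1.596, 0.006, 1.134, -0.082], TCP at [0.25, 0.573, 0.223] pointing down, gripper open.
Joint ranges: [-2.95, 2.95], [-0.29, 1.99], [-1.47, 1.44], [0.14, 2.54], [-1.03, 4.17], [0.13, 1.85], [-2.86, 2.86]. Speed limits (rad/s): [2.39, 2.39, 3.01, 3.01, 3.14, 3.14, 3.14].

### API

Orientations are given as a unit quaternion [w, x, y, z].
In Python, from rig import robot, viewer gives the robot as it stands. The module is installed in compiled form; this text tells all that it offers.
- The arm moves only by the tool jog_arm, never from a script. Its argument "deltas" is a list of rows, each an object of numbers: "fingers": the opening, from -1 (shut) to 1 (fully open); "tx", "ty", "tz": the shift along the tool's x, y, z in units of 50 cm (1.0 is 50 cm); "roll": the turn about the tool's z in units of 90 degrees (1.0 is 90 degrees). In form: [{"fingers": .., "tx": .., "ty": .., "tz": .., "roll": ..}, ...]. A call has exactly 10 rows; each row is the pose to reach, as a shift and turn from the pose commanded when the call began, along the tool's axes at that moment; what a row does not reach only later rows make up. A row lasts 1/10 s, in which the tool goes at most 50 mm and 8.59 degrees, less where a joint would pass 70% of its speed; a pose out of reach is approached as far as the arm can. A call with a number of a shift or a turn outside -1 to 1 is refused whole. A call with a gripper value outside its range is refused whole. The fingers move at their own pace and stop on an object; the grip force is fixed at half the most. Time passes only in rows, so rows that repeat a pose let the fingers close, or fill a call up. It gives the time, the measured TCP pose, the force, the opening and the grip force at its end, in the units of the state.
- robot.get_obs(): the state, without advancing time (a new reading comes with each control period).
- viewer.read_camera(name): name is "scene" or "top"; returns a dict with "color" (420x560x3 uint8, blue, green, red), "range_z" (420x560 float32, m along the optical axis (not along the pixel's ray), 0 where there is no reading), "camera_matrix" (3x3 intrinsics, pixels), "k1" (the pictures are not rectified: a ray, as slopes to the right and down, at radius r is drawn at 1 + k1 r^2 times it, then the intrinsics apply), "T" (4x4, takes a point from camera to world coordinates). Camera axes: x right, y up, looking along -z (the intrinsics and any distortion apply to the point x, -y, -z); pixel columns grow to the right and rows downward; lengths in m; the calibration is good to about 2 mm. A picture is of the moment at which its call begins.
- robot.sign_off(): hands the job in; it is judged then, once.
Trained networks look in the newest picture that a camera, given by its name, has taken for a name from the list of things; names that differ only in an ending like _2 or _b are one class to them, and where a whole thing is asked for, a point or a joint stands for the part that bears it (a point fixed in the world has none). Each returns a list of dicts, best first, with "conf" (0 to 1); they miss things now and then, are a little off and sometimes report something else, mostly with a low value. They report only what shows in the picture. A call takes as long as a camera call. They do not tell look-alikes from the thing itself.
- viewer.look_for(camera, name): "bbox" ([left, top, width, height] in pixels, round what is visible of it).
- viewer.regions_of(camera, name): "region" (420x560 bool, what is visible of it) and "bbox" ([left, top, width, height] in pixels, round what is visible of it).
The state is a dict: "time": time; "joints": joint angles; "qd": joint speeds; "effort": joint torques, N m; "eef_pos": TCP position; "ee_rot": TCP orientation; "force": force on the tool from outside, world axes, zero at the start; "torque": the same for the moment, N m; "finger_gap": opening from 0.0 (shut) to 1.0 (fully open); "gripper_force": force on a finger pad.
Only numpy, scipy, OpenCV 4.12 (cv2) and the standard library are available. Lean on these libraries where they do the work, as an engineer would, in place of code of your own. Each camera call takes 0.05 s, during which the arm holds its last target. There are 200 camera calls.

### The job

Take the blue stopper that bears the square code out of the sloping rack and seat it fully home in the pocket of the aluminium marking jig, plug down and code up, and let go of it. Then draw the code scanner out of its stand and hold it up about 10 cm above the code with its window looking straight down at it; finish while still holding it there, steady and touching nothing but your gripper. Leave the plain stopper, the glass tumbler and the screwdriver where they are.

Things in the scene. Friction and masses are not known exactly. Their poses are not given: they have to be found in the camera images.
- coded_stopper: Stopper to load, 80 to 130 g: blue cylindrical head, diameter 46, 20 mm tall, over a plug of diameter 30, 18 mm long, foot chamfered. A white 26 mm square with a black code marks the head's top. Origin: on the axis at the head's underside (shoulder). Own z: along the axis, plug to code. At first its plug is in a hole of the rack, axis leaning 25 degrees with it; it draws out along its axis.
- code (a point): Middle of the code: on the coded stopper's axis, 20 mm from its origin along own +z.
- plain_stopper: Same stopper without a code, in the rack's other hole; leave alone. Origin and axes alike. The two are 105 mm apart centre to centre; which one is on which side varies.
- rack: Plywood rack, fixed, 210 mm wide (own y). Its plate, 90 mm long and 12 mm thick, slopes 25 degrees, low edge to own -x (roughly towards the robot): the holes' axes lean along own (-0.423, 0, 0.906). Two square through holes, 32 mm wide, at own x 0, y +-52.5, where the plate's top is 62 mm high. Origin: middle of its underside, on the bench. Stands left or right of the robot, the stand opposite.
- jig: Marking jig, fixed: aluminium block 90 x 90 mm, top 34 mm above the bench, on a dark base plate 150 (own x) x 110 x 8 mm. In its middle a blind pocket, diameter 32 with 2 mm chamfer, 21 mm deep, takes a stopper's plug; the shoulder then rests on the block's top. Origin: middle of its underside, on the bench.
- pocket (a point): Middle of the mouth of the jig's pocket, level with the block's top, 34 mm above the bench.
- scanner: Cordless code scanner, 160 to 260 g. Its window looks along own -x; own +z: from handle to top of head; y: across. Origin: on the handle's axis at the head's underside. Head: x -56 (black nose, amber window) to +34 mm (flat rear), y +-26, z 0 to 40. Handle below, centred on x = 0: neck 34 x 31 mm (x by y) to z -14, then 30 x 27 to z -79. Mass centre about x -10, z 5.
- window (a point): Middle of the scanner's window, at (-57, 0, 20) mm in the scanner's frame, same axes. The line of sight runs from it along own -x.
- head (a point): Middle of the scanner's head, at (-8, 0, 20) mm in the scanner's frame. The head's flat sides (own y +-26 mm) are free to be gripped from above or from above and behind.
- stand: Scanner's desk stand, fixed: black foot (diameter 124, 14 mm high, centred at own x +55 mm) and a 13 mm thick steel neck that rises at own x +102 to 128 mm high and bends forward to the back of the collar (see collar). Origin: on the bench below the middle of the collar's rim. Own -x: the way, level, in which the stood scanner looks, roughly towards the robot.
- collar (a point): Middle of the rim of the stand's collar, 125 mm above the bench: a black sleeve, 38 x 35 mm inside, 46 x 43 outside, 34 mm deep, tilted as the scanner in it. The handle goes through it and the head rests on the rim, window looking 40 degrees below level. The scanner draws out along its own +z (up and towards the side it looks to) and is clear after 80 mm.
- tumbler: Glass tumbler, diameter 60 at the foot, 68 at the rim, 92 mm tall, standing beyond the jig; leave alone. Origin: middle of its underside.
- screwdriver: Screwdriver lying on the bench beyond the jig; leave alone. Origin: on the bench below its middle; own x along it.
Things that resemble listed ones, but are neither listed nor needed, are in the scene too. Of the things that look like the rack, the middle-sized one is meant.

How it is judged:
On the way, in this order (a step that is already met when the one before it is completed fails the run):
1. the coded stopper is seated in the jig's pocket, code up, and let go (distance between coded_stopper and pocket below 0.004 m and angle between coded_stopper's own z axis and vertical below 0.08 rad and contact force between the fingers and coded_stopper below 0.1 N), for 0.2 s.
2. the scanner is drawn clear of its stand (distance of scanner from where it was at the start of the episode above 0.075 m and contact force between scanner and stand below 0.1 N and height (world z) of scanner above 0.125 m and contact force between the fingers and scanner above 1 N), for 0.1 s.
At the end, for the whole second after the job is handed in: Coded stopper home in the pocket (within 4 mm), code up; scanner held still by the gripper alone, window 65 to 140 mm from the code, code within 20 mm of its line of sight, sight within 17 degrees of straight down; plain stopper within 15 mm, tumbler and screwdriver within 30 mm of their starts (all of step 1 and x of code in the frame of window between -0.14 and -0.065 m and y of code in the frame of window between -0.02 and 0.02 m and z of code in the frame of window between -0.02 and 0.02 m and angle between scanner's own x axis and vertical below 0.3 rad and contact force between the fingers and scanner above 1 N and contact force between scanner and jig below 0.1 N and contact force between scanner and coded_stopper below 0.1 N and contact force between scanner and stand below 0.1 N and contact force between scanner and rack below 0.1 N and contact force between scanner and tumbler below 0.1 N and linear speed of scanner below 0.03 m/s and angular speed of scanner below 0.2 rad/s and distance of plain_stopper from where it was at the start of the episode below 0.015 m and distance of each of tumbler, screwdriver from where it was at the start of the episode below 0.03 m); the arm keeps its last pose, push and grip.
It fails at once if the plain stopper is moved from its place (distance of plain_stopper from where it was at the start of the episode above 0.015 m).
It fails at once if the tumbler is shoved or knocked over (distance of tumbler from where it was at the start of the episode above 0.03 m or angle between tumbler's own z axis and vertical above 0.4 rad).
It fails at once if the screwdriver is moved from its place (distance of screwdriver from where it was at the start of the episode above 0.03 m).
It fails at once if the scanner is let fall (height (world z) of head below 0.06 m).
It also fails if it takes over 54 s, if anything falls off the work surface, if the arm or the gripper's body presses on something with over 40 N, if the wrist force passes 120 N, or if a joint passes its speed limit or range.

## Working session

There is one attempt and no reset: what is moved stays moved. The work goes in short steps, Python scripts to look and compute and a tool call to move; the robot and the scene stay as the last step left them, time stands still between calls to the robot, and variables do not carry over. Pictures are saved under pics/ and viewed, at most 10 in all, crops included, and the job is handed in when it is done.

Besides the shell and the picture viewer there is one more tool, called after ">>>" as name(argument=value, ...) on one line, values as JSON. jog_arm: Moves the arm, as the interface text tells. Its arguments: {"type":"object","properties":{"deltas":{"type":"array"}},"required":["deltas"]}

```bash
mkdir -p pics; cat > h.py <<'E'
import numpy as np, cv2
from rig import robot, viewer
def cam(n):
    return viewer.read_camera(n)
def pts(c, mask=None):
    d=c["range_z"]; K=c["camera_matrix"]; v,u=np.nonzero((d>0)&(mask if mask is not None else d>0))
    p=cv2.undistortPoints(np.c_[u,v].astype(np.float64)[:,None],K,np.array([c["k1"],0,0,0.]))[:,0]
    z=d[v,u]; P=np.c_[p[:,0]*z,-p[:,1]*z,-z,np.ones(len(z))]@c["T"].T
    return P[:,:3],u,v
def cloud(c):
    P,u,v=pts(c); X=np.full(c["range_z"].shape+(3,),np.nan); X[v,u]=P; return X
E
python3 - <<'E'
from h import *
a=cam("scene"); cv2.imwrite("pics/s0.png",a["color"]); b=cam("top"); cv2.imwrite("pics/t0.png",b["color"])
for n,c in(("scene",a),("top",b)):
    X=cloud(c); print(n,c["T"].round(3).tolist(),c["camera_matrix"].round(1).tolist(),c["k1"])
    for o in["coded_stopper","plain_stopper","rack","jig","scanner","stand","tumbler","screwdriver"]:
        for r in viewer.regions_of(n,o):
            print(o,round(r["conf"],2),np.round(r["bbox"]),np.nanmedian(X[r["region"]],0).round(3))
print(robot.get_obs())
E
```

```text
scene [[-0.607, -0.65, 0.457, 1.265], [0.795, -0.499, 0.346, 0.613], [0.003, 0.573, 0.82, 1.352], [0.0, 0.0, 0.0, 1.0]] [[447.0, 0.0, 284.4], [0.0, 447.0, 216.1], [0.0, 0.0, 1.0]] -0.007587846391047967
coded_stopper 0.62 [352. 240.  16.  18.] [0.518 0.351 0.079]
plain_stopper 0.54 [323. 231.  17.  10.] [0.526 0.247 0.079]
rack 0.93 [310. 228.  68.  51.] [0.546 0.303 0.049]
rack 0.73 [277. 270.  50.  27.] [0.706 0.254 0.035]
jig 0.67 [270. 188.  48.  38.] [0.477 0.05  0.019]
scanner 0.84 [198. 140.  29.  32.] [ 0.527 -0.296  0.141]
scanner 0.65 [186. 153.  34.  43.] [ 0.584 -0.305  0.017]
stand 0.87 [184. 152.  36.  44.] [ 0.581 -0.306  0.016]
tumbler 0.88 [251. 231.  17.  31.] [0.69  0.066 0.056]
screwdriver 0.73 [218. 236.  19.  13.] [ 0.732 -0.048  0.024]
top [[0.012, 0.994, -0.107, 0.402], [-1.0, 0.013, 0.008, 0.123], [0.009, 0.107, 0.994, 1.49], [0.0, 0.0, 0.0, 1.0]] [[457.1, 0.0, 279.5], [0.0, 457.1, 210.5], [0.0, 0.0, 1.0]] 0.03735547429894614
coded_stopper 0.67 [196. 216.  15.  18.] [0.508 0.345 0.081]
plain_stopper 0.73 [230. 213.  16.  16.] [0.519 0.242 0.08 ]
rack 0.95 [184
[... 369 characters left out ...]
]
{'time': 0.9, 'joints': array([-1.22820391,  0.4110786 , -0.01272703,  1.59621552,  0.00561008,
        1.13428864, -0.08219636]), 'qd': array([-0.00212565,  0.00080292, -0.00021475, -0.00031747,  0.00039508,
        0.00033443,  0.00083953]), 'effort': array([ 9.25539189e-05, -5.87727177e+01,  6.41365405e-01, -2.91384244e+01,
       -5.37446025e-02,  1.04873185e-02,  2.53096897e-05]), 'eef_pos': array([0.24958349, 0.57300309, 0.22266032]), 'ee_rot': array([2.08830215e-06, 2.03934460e-01, 9.78984543e-01, 2.27122465e-05]), 'force': array([-0.62354405,  0.25879713, -0.46470595]), 'torque': array([-0.03780935, -0.05258289, -0.07600545]), 'gripper_force': 0.0, 'finger_gap': 0.9995640642866316}
```

```bash
python3 - <<'E'
import cv2,numpy as np
s=cv2.imread("pics/s0.png");t=cv2.imread("pics/t0.png")
A=cv2.resize(s[125:310,165:400],(800,600),interpolation=cv2.INTER_CUBIC)
B=cv2.resize(t[120:300,50:460],(800,351),interpolation=cv2.INTER_CUBIC)
cv2.imwrite("pics/s1.png",A);cv2.imwrite("pics/t1.png",B)
E
```

```text
(no output)
```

View pics/s1.png

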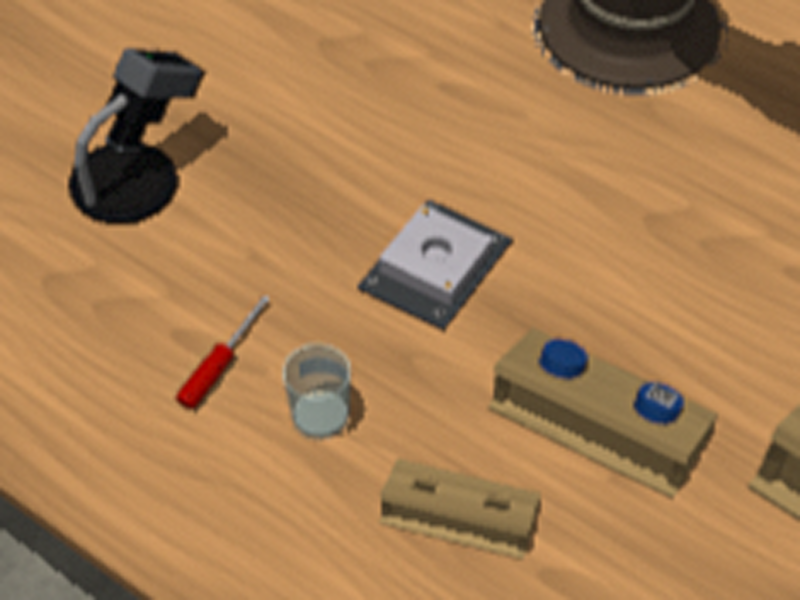

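View pics/t1.png

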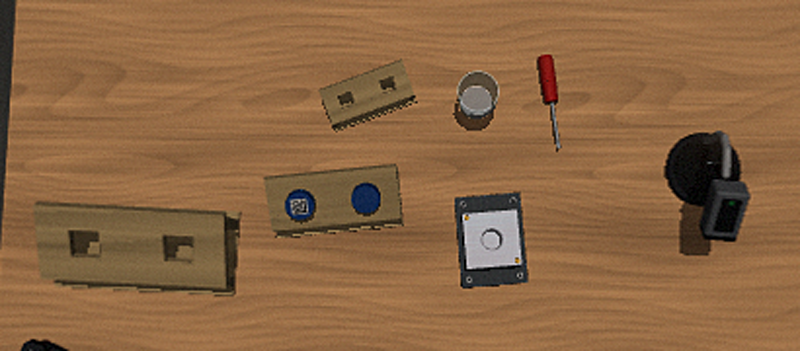

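The top view shows the rack look-alikes as big (120,248), middle (220,223) and small (240,170). The stoppers sit in the middle one: coded with white square at (203,225), plain at (238,221). I choose the coded one at (203,225). The scene crop agrees, showing the white code at about (358,248) and a bare blue head at (331,235). Next I measure poses.

```bash
cat > m.py <<'E'
from h import *
np.set_printoptions(suppress=True,precision=4)
def plane(P):
    m=P.mean(0); n=np.linalg.svd(P-m)[2][2]; return m,n*np.sign(n[2])
def rp(P,tol=.004):  # ransac plane
    r=np.random.default_rng(0);best=None
    for _ in range(300):
        a=P[r.choice(len(P),3,False)];n=np.cross(a[1]-a[0],a[2]-a[0]);n/=np.linalg.norm(n)+1e-12
        k=abs((P-a[0])@n)<tol
        if best is None or k.sum()>best.sum():best=k
    return plane(P[best])+(best,)
if __name__=="__main__":
  for n in("scene","top"):
    c=cam(n);X=cloud(c)
    for o in["coded_stopper","plain_stopper","rack","jig","scanner","stand"]:
        R=viewer.regions_of(n,o)
        if not R: continue
        r=R[0];P=X[r["region"]];P=P[~np.isnan(P[:,0])]
        m,nn,k=rp(P);rect=cv2.minAreaRect(P[k][:,:2].astype(np.float32)*1000)
        print(n,o,r["conf"].__round__(2),"plane",m,nn,k.sum(),len(P),"rectmm",np.round(rect[0],1),np.round(rect[1],1),round(rect[2],1))
    # jig block top
    k=(X[...,2]>.028)&(X[...,2]<.040)&(X[...,0]>.35)&(X[...,0]<.6)&(X[...,1]>-.05)&(X[...,1]<.15)
    P=X[k];print(n,"jigtop",np.median(P,0),[ (np.round(q,1)) for q in cv2.minAreaRect(P[:,:2].astype(np.float32)*1000)])
    k=(X[...,2]>.10)&(X[...,0]>.4)&(X[...,0]<.68)&(X[...,1]<-.2)&(X[...,1]>-.4)
    P=X[k];cv=c["color"][k]; print("scanner+",len(P),P.min(0),P.max(0));m,nn,q=rp(P,.003)
    print(m,nn,q.sum(),[ (np.round(t,1)) for t in cv2.minAreaRect(P[q][:,:2].astype(np.float32)*1000)])
    m2,n2,q2=rp(P[~q],.003);print(m2,n2,q2.sum())
    k=(X[...,2]>.009)&(X[...,2]<.02)&(X[...,0]>.45)&(X[...,0]<.72)&(X[...,1]<-.2)&(X[...,1]>-.42)
    P=X[k];print("foot",[np.round(t,1) for t in cv2.minAreaRect(P[:,:2].astype(np.float32)*1000)])
E
python3 m.py
```

```text
scene rack 0.9 plane [0.6988 0.2495 0.0435] [-0.4114 -0.1599  0.8973] 499 924 rectmm [698.8 249.4] [ 61.5 145.4] 20.2
scene jig 0.96 plane [0.4599 0.045  0.0328] [ 0.0175 -0.0028  0.9998] 346 958 rectmm [461.3  43.2] [95.2 90.8] 5.1
scene scanner 0.86 plane [ 0.5243 -0.2851  0.1288] [-0.1939 -0.9778  0.0794] 144 367 rectmm [ 528.6 -286. ] [ 12.2 111.9] 76.4
scene stand 0.67 plane [ 0.5835 -0.3037  0.0145] [-0.0144  0.0044  0.9999] 395 800 rectmm [ 588.1 -306.2] [115. 120.] 42.5
scene jigtop [0.4606 0.043  0.0334] [array([460.2,  42.1]), array([97.6, 92.4]), np.float64(5.3)]
scanner+ 522 [ 0.4581 -0.3345  0.1008] [ 0.6286 -0.2745  0.1765]
[ 0.5181 -0.2832  0.132 ] [-0.105  -0.9927  0.0601] 151 [array([ 514.8, -282.7]), array([  7.5, 100.5]), np.float64(84.8)]
[ 0.543  -0.3074  0.1451] [ 0.8721 -0.1214  0.4739] 100
foot [array([ 556. , -342.9]), array([201.6, 199.1]), np.float64(18.3)]
top coded_stopper 0.51 plane [0.5068 0.3478 0.0832] [-0.4299 -0.0312  0.9024] 120 161 rectmm [507.6 348.2] [37.7 39.6] 43.5
top plain_stopper 0.63 plane [0.5171 0.2415 0.0818] [-0.4004 -0.0474  0.9151] 1
[... 228 characters left out ...]
617 1629 rectmm [459.6  39.5] [155.  112.8] 6.4
top scanner 0.78 plane [ 0.4938 -0.3042  0.1511] [-0.6417  0.0679  0.764 ] 383 671 rectmm [ 493.1 -304.8] [53.3 68.5] 84.9
top stand 0.66 plane [ 0.5864 -0.2999  0.0158] [ 0.0057 -0.007   1.    ] 551 975 rectmm [ 587.  -306.6] [105.6 123.8] 40.3
top jigtop [0.4589 0.0413 0.0349] [array([458.8,  39.7]), array([90.1, 89.9]), np.float64(5.5)]
scanner+ 842 [ 0.4577 -0.3371  0.1011] [ 0.6268 -0.2778  0.1792]
[ 0.494  -0.3056  0.1516] [-0.631   0.0532  0.774 ] 334 [array([ 492.8, -305.2]), array([54. , 68.4]), np.float64(86.1)]
[ 0.5481 -0.307   0.1359] [0.2038 0.7847 0.5853] 134
foot [array([ 585.5, -308.4]), array([206.2, 267.9]), np.float64(88.6)]
```

```bash
cat > mv.py <<'E'
import sys
from h import *
from scipy.spatial.transform import Rotation as R
def go(x,y,z,yaw=None):
    o=robot.get_obs();q=o["ee_rot"];M=R.from_quat(np.r_[q[1:],q[0]]).as_matrix()
    d=M.T@(np.array([x,y,z])-o["eef_pos"])/0.5
    ya=np.degrees(np.arctan2(M[1,1],M[0,1])); r=0
    if yaw is not None: r=-(((yaw-ya)+90)%180-90)/90
    print("t",round(o["time"],2),"pos",o["eef_pos"].round(4),"yaw",ya.round(2),"tilt",np.degrees(np.arccos(-M[2,2])).round(2),"xdir",M[:2,0].round(3),"tx,ty,tz",d.round(4),"roll",round(r,3),"F",o["force"].round(1),"gap",round(o["finger_gap"]*88,1),"gf",round(o["gripper_force"],1))
a=list(map(float,sys.argv[1:]))
if a: go(*a)
E
python3 mv.py 0.507 0.348 0.15 95.4
python3 - <<'E'
from h import *
c=cam("top")["color"];cv2.imwrite("pics/c1.png",cv2.resize(c[200:245,180:260],(640,360),interpolation=cv2.INTER_CUBIC))
E
```

```text
t 1.6 pos [0.2496 0.573  0.2227] yaw 66.46 tilt 0.0 xdir [-0.917  0.399] tx,ty,tz [-0.6517 -0.207   0.1453] roll -0.322 F [-0.5  0.5 -0.8] gap 88.0 gf 0.0
```

View pics/c1.png

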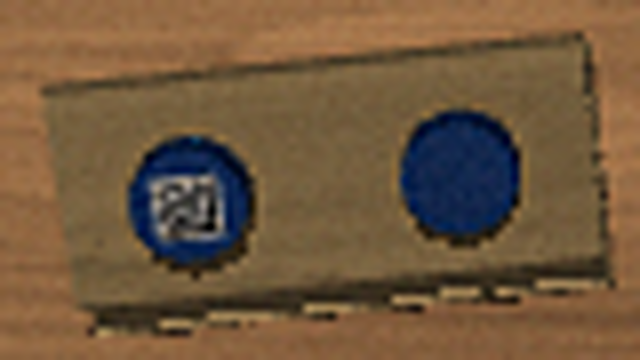

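>>> jog_arm(deltas=[{"fingers": 1, "tx": -0.05, "ty": -0.016, "tz": 0.01, "roll": -0.05}, {"fingers": 1, "tx": -0.14, "ty": -0.046, "tz": 0.03, "roll": -0.14}, {"fingers": 1, "tx": -0.23, "ty": -0.075, "tz": 0.05, "roll": -0.23}, {"fingers": 1, "tx": -0.32, "ty": -0.104, "tz": 0.07, "roll": -0.321}, {"fingers": 1, "tx": -0.41, "ty": -0.134, "tz": 0.09, "roll": -0.321}, {"fingers": 1, "tx": -0.5, "ty": -0.163, "tz": 0.11, "roll": -0.321}, {"fingers": 1, "tx": -0.58, "ty": -0.187, "tz": 0.13, "roll": -0.321}, {"fingers": 1, "tx": -0.652, "ty": -0.207, "tz": 0.145, "roll": -0.321}, {"fingers": 1, "tx": -0.652, "ty": -0.207, "tz": 0.145, "roll": -0.321}, {"fingers": 1, "tx": -0.652, "ty": -0.207, "tz": 0.145, "roll": -0.321}])

```text
time: 2.65
eef_pos: [0.5077, 0.3471, 0.1499]
ee_rot: [-0.0, -0.046, 0.999, -0.0]
force: [-0.6, 0.4, -0.6]
finger_gap: 1.001
gripper_force: 0.0
```

The crop shows the code on the left stopper at crop (187,207), so the choice is confirmed. Next: descend, close the fingers and draw out.

>>> jog_arm(deltas=[{"fingers": 1, "tz": 0.06}, {"fingers": 1, "tz": 0.12}, {"fingers": 1, "tz": 0.15}, {"fingers": 1, "tz": 0.164}, {"fingers": 1, "tz": 0.164}, {"fingers": -1, "tz": 0.164}, {"fingers": -1, "tz": 0.164}, {"fingers": -1, "tz": 0.164}, {"fingers": -1, "tz": 0.164}, {"fingers": -1, "tz": 0.164}])

```text
invalid input at $.deltas[0]: expected keys fingers, tx, ty, tz, roll
```

```bash
python3 mv.py 0.507 0.348 0.068 95.4
```

```text
t 2.65 pos [0.5077 0.3471 0.1499] yaw 95.22 tilt 0.03 xdir [-0.996 -0.091] tx,ty,tz [0.0011 0.0019 0.1637] roll -0.002 F [-0.6  0.4 -0.6] gap 88.1 gf 0.0
```

>>> jog_arm(deltas=[{"fingers": 1, "tx": 0, "ty": 0, "tz": 0.06, "roll": 0}, {"fingers": 1, "tx": 0, "ty": 0, "tz": 0.12, "roll": 0}, {"fingers": 1, "tx": 0, "ty": 0, "tz": 0.15, "roll": 0}, {"fingers": 1, "tx": 0, "ty": 0, "tz": 0.164, "roll": 0}, {"fingers": 1, "tx": 0, "ty": 0, "tz": 0.164, "roll": 0}, {"fingers": -1, "tx": 0, "ty": 0, "tz": 0.164, "roll": 0}, {"fingers": -1, "tx": 0, "ty": 0, "tz": 0.164, "roll": 0}, {"fingers": -1, "tx": 0, "ty": 0, "tz": 0.164, "roll": 0}, {"fingers": -1, "tx": 0, "ty": 0, "tz": 0.164, "roll": 0}, {"fingers": -1, "tx": 0, "ty": 0, "tz": 0.164, "roll": 0}])

```text
time: 3.65
eef_pos: [0.5073, 0.348, 0.0685]
ee_rot: [0.0, -0.047, 0.999, 0.0]
force: [0.3, 0.5, 0.3]
finger_gap: 0.581
gripper_force: 0.0
```

```bash
python3 mv.py 0.507 0.348 0.068 95.4
```

```text
t 3.65 pos [0.5073 0.348  0.0685] yaw 95.35 tilt 0.03 xdir [-0.996 -0.093] tx,ty,tz [0.0006 0.0001 0.0011] roll -0.001 F [0.3 0.5 0.3] gap 51.1 gf 0.0
```

>>> jog_arm(deltas=[{"fingers": -1, "tx": 0, "ty": 0, "tz": 0, "roll": 0}, {"fingers": -1, "tx": 0, "ty": 0, "tz": 0, "roll": 0}, {"fingers": -1, "tx": 0, "ty": 0, "tz": 0, "roll": 0}, {"fingers": -1, "tx": 0, "ty": 0, "tz": 0, "roll": 0}, {"fingers": -1, "tx": 0.004, "ty": 0, "tz": -0.009, "roll": 0}, {"fingers": -1, "tx": 0.013, "ty": 0, "tz": -0.027, "roll": 0}, {"fingers": -1, "tx": 0.021, "ty": 0, "tz": -0.045, "roll": 0}, {"fingers": -1, "tx": 0.034, "ty": 0, "tz": -0.072, "roll": 0}, {"fingers": -1, "tx": 0.051, "ty": 0, "tz": -0.109, "roll": 0}, {"fingers": -1, "tx": 0.051, "ty": 0, "tz": -0.15, "roll": 0}])

```text
time: 4.65
eef_pos: [0.48, 0.3454, 0.1444]
ee_rot: [-0.001, -0.047, 0.999, -0.0]
force: [0.5, -0.4, -1.2]
finger_gap: 0.521
gripper_force: 30.0
```

```bash
python3 mv.py 0.452 0.040 0.15
python3 - <<'E'
from m import *
c=cam("scene");cv2.imwrite("pics/s2.png",cv2.resize(c["color"][190:290,300:420],(720,600),interpolation=cv2.INTER_CUBIC))
c=cam("top");X=cloud(c)
for n in("coded_stopper","plain_stopper"):
  for r in viewer.regions_of("top",n): print(n,r["conf"],r["bbox"],np.nanmedian(X[r["region"]],0))
E
```

```text
t 4.65 pos [0.48   0.3454 0.1444] yaw 95.41 tilt 0.07 xdir [-0.996 -0.094] tx,ty,tz [ 0.1133 -0.6028 -0.0108] roll 0 F [ 0.5 -0.4 -1.2] gap 45.8 gf 30.0
plain_stopper 0.55 [230.1, 213.6, 13.8, 13.4] [0.5193 0.2423 0.0816]
plain_stopper 0.23 [410.3, 203.0, 25.6, 42.3] [ 0.5053 -0.3017  0.1519]
```

View pics/s2.png

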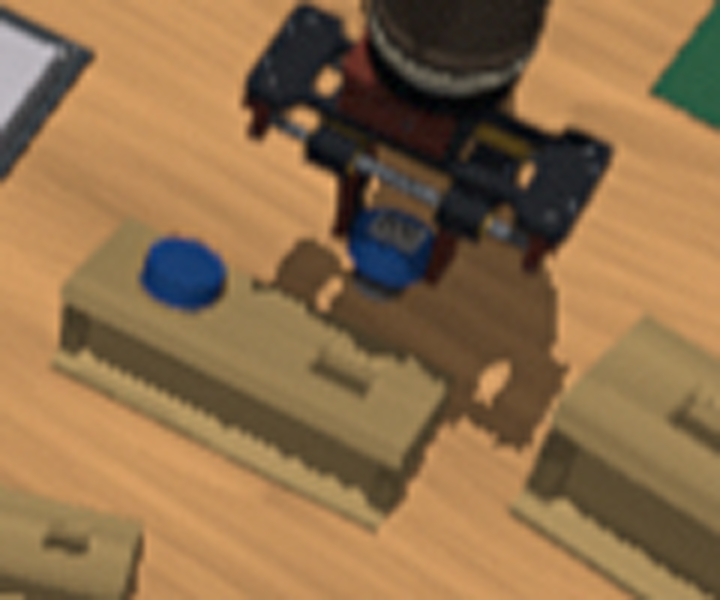

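>>> jog_arm(deltas=[{"fingers": -1, "tx": 0.01, "ty": -0.04, "tz": -0.02, "roll": 0}, {"fingers": -1, "tx": 0.03, "ty": -0.12, "tz": -0.02, "roll": 0}, {"fingers": -1, "tx": 0.05, "ty": -0.21, "tz": -0.02, "roll": 0}, {"fingers": -1, "tx": 0.07, "ty": -0.3, "tz": -0.02, "roll": 0}, {"fingers": -1, "tx": 0.08, "ty": -0.39, "tz": -0.01, "roll": 0}, {"fingers": -1, "tx": 0.1, "ty": -0.48, "tz": 0.01, "roll": 0}, {"fingers": -1, "tx": 0.11, "ty": -0.55, "tz": 0.03, "roll": 0}, {"fingers": -1, "tx": 0.12, "ty": -0.595, "tz": 0.05, "roll": 0}, {"fingers": -1, "tx": 0.12, "ty": -0.602, "tz": 0.05, "roll": 0}, {"fingers": -1, "tx": 0.12, "ty": -0.602, "tz": 0.05, "roll": 0}])

```text
time: 5.85
eef_pos: [0.4497, 0.0399, 0.1176]
ee_rot: [-0.001, -0.046, 0.999, -0.0]
force: [-0.2, -1.1, -1.3]
finger_gap: 0.514
gripper_force: 30.0
```

```bash
cat > st.py <<'E'
from m import *
def stop(n="scene",box=None):
    c=cam(n);X=cloud(c);hsv=cv2.cvtColor(c["color"],cv2.COLOR_BGR2HSV)
    p=robot.get_obs()["eef_pos"];near=np.linalg.norm(X[...,:2]-p[:2],axis=2)<.05
    k=near&(abs(hsv[...,0].astype(int)-110)<12)&(hsv[...,1]>120)&(X[...,2]<p[2]+.04)
    k=cv2.morphologyEx(k.astype(np.uint8),cv2.MORPH_CLOSE,np.ones((7,7)))>0
    k&=near&(X[...,2]<p[2]+.04)
    P=X[k];print("blue",len(P),P.min(0),P.max(0))
    if len(P)<20:return
    for i in range(2):
        m,nn,q=rp(P,.002);print(m,nn,q.sum(), "rel tcp",m-p);P=P[~q]
        if len(P)<15:break
    v,u=np.nonzero(k);print(u.min(),u.max(),v.min(),v.max());return c
if __name__=="__main__":
    c=stop()
    import sys
    if len(sys.argv)>1: cv2.imwrite(sys.argv[1],cv2.resize(c["color"][150:250,230:350],(720,600),interpolation=cv2.INTER_CUBIC))
E
python3 mv.py 0.4487 0.0404 0.12;python3 st.py pics/s3.png
```

```text
t 5.85 pos [0.4497 0.0399 0.1176] yaw 95.26 tilt 0.08 xdir [-0.996 -0.092] tx,ty,tz [ 0.0019  0.0012 -0.0048] roll 0 F [-0.2 -1.1 -1.3] gap 45.2 gf 30.0
blue 80 [0.4447 0.016  0.1184] [0.475  0.0631 0.1525]
[0.4639 0.0415 0.1284] [0.5262 0.0533 0.8487] 28 rel tcp [0.0137 0.0005 0.0105]
[0.468  0.0364 0.1367] [ 0.8944 -0.2472  0.3727] 19 rel tcp [ 0.0178 -0.0046  0.0187]
288 298 177 190
```

View pics/s3.png

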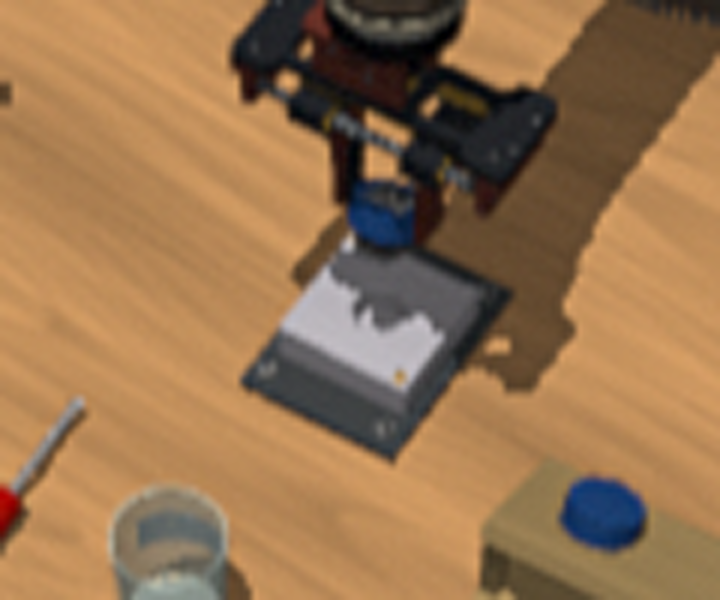

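>>> jog_arm(deltas=[{"fingers": -1, "tx": 0.001, "ty": 0.001, "tz": 0.04, "roll": 0}, {"fingers": -1, "tx": 0.001, "ty": 0.001, "tz": 0.08, "roll": 0}, {"fingers": -1, "tx": 0.001, "ty": 0.001, "tz": 0.1, "roll": 0}, {"fingers": -1, "tx": 0.001, "ty": 0.001, "tz": 0.107, "roll": 0}, {"fingers": -1, "tx": 0.001, "ty": 0.001, "tz": 0.112, "roll": 0}, {"fingers": -1, "tx": 0.001, "ty": 0.001, "tz": 0.117, "roll": 0}, {"fingers": -1, "tx": 0.001, "ty": 0.001, "tz": 0.121, "roll": 0}, {"fingers": -1, "tx": 0.001, "ty": 0.001, "tz": 0.125, "roll": 0}, {"fingers": -1, "tx": 0.001, "ty": 0.001, "tz": 0.125, "roll": 0}, {"fingers": -1, "tx": 0.001, "ty": 0.001, "tz": 0.125, "roll": 0}])

```text
time: 6.9
eef_pos: [0.4496, 0.0407, 0.0558]
ee_rot: [0.0, -0.047, 0.999, 0.0]
force: [0.3, -0.8, -1.8]
finger_gap: 0.516
gripper_force: 30.0
```

```bash
python3 mv.py 0.4487 0.0404 0.05;python3 st.py
```

```text
t 6.9 pos [0.4496 0.0407 0.0558] yaw 95.35 tilt 0.01 xdir [-0.996 -0.093] tx,ty,tz [ 0.0019 -0.0004  0.0115] roll 0 F [ 0.3 -0.8 -1.8] gap 45.4 gf 30.0
blue 99 [0.4273 0.0168 0.0542] [0.4788 0.0625 0.0789]
[0.4519 0.0406 0.0681] [-0.3479 -0.032   0.937 ] 44 rel tcp [ 0.0022 -0.0001  0.0124]
[0.4682 0.0349 0.0676] [ 0.8428 -0.3774  0.3836] 19 rel tcp [ 0.0185 -0.0057  0.0118]
288 298 191 201
```

>>> jog_arm(deltas=[{"fingers": -1, "tx": 0, "ty": 0, "tz": 0.005, "roll": 0}, {"fingers": -1, "tx": 0, "ty": 0, "tz": 0.01, "roll": 0}, {"fingers": -1, "tx": -0.003, "ty": 0, "tz": 0.014, "roll": 0}, {"fingers": -1, "tx": -0.006, "ty": 0, "tz": 0.018, "roll": 0}, {"fingers": -1, "tx": -0.009, "ty": 0, "tz": 0.022, "roll": 0}, {"fingers": -1, "tx": -0.012, "ty": 0, "tz": 0.024, "roll": 0}, {"fingers": -1, "tx": -0.012, "ty": 0, "tz": 0.027, "roll": 0}, {"fingers": -1, "tx": -0.012, "ty": 0, "tz": 0.027, "roll": 0}, {"fingers": -1, "tx": -0.012, "ty": 0, "tz": 0.027, "roll": 0}, {"fingers": -1, "tx": -0.012, "ty": 0, "tz": 0.027, "roll": 0}])

```text
time: 7.95
eef_pos: [0.4568, 0.0413, 0.0427]
ee_rot: [0.001, -0.047, 0.999, 0.0]
force: [0.6, -0.8, 5.8]
finger_gap: 0.52
gripper_force: 30.0
```

```bash
python3 mv.py 0.4553 0.0404 0.04;python3 st.py
```

```text
t 7.95 pos [0.4568 0.0413 0.0427] yaw 95.34 tilt 0.13 xdir [-0.996 -0.093] tx,ty,tz [ 0.0032 -0.0015  0.0055] roll 0 F [ 0.6 -0.8  5.8] gap 45.7 gf 30.0
blue 63 [0.446  0.0177 0.0453] [0.4799 0.0629 0.0647]
[0.4683 0.0383 0.0586] [ 0.098  -0.1144  0.9886] 27 rel tcp [ 0.0115 -0.0029  0.0159]
[0.4674 0.0391 0.0515] [ 0.3968 -0.2908  0.8707] 16 rel tcp [ 0.0106 -0.0022  0.0088]
287 297 193 203
```

>>> jog_arm(deltas=[{"fingers": -1, "tx": 0.001, "ty": 0, "tz": 0.003, "roll": 0}, {"fingers": -1, "tx": 0.002, "ty": 0, "tz": 0.006, "roll": 0}, {"fingers": -1, "tx": 0.001, "ty": 0, "tz": 0.008, "roll": 0}, {"fingers": -1, "tx": 0.001, "ty": 0, "tz": 0.008, "roll": 0}, {"fingers": 1, "tx": 0.001, "ty": 0, "tz": 0.008, "roll": 0}, {"fingers": 1, "tx": 0.001, "ty": 0, "tz": 0.008, "roll": 0}, {"fingers": 1, "tx": 0.001, "ty": 0, "tz": 0.008, "roll": 0}, {"fingers": 1, "tx": 0, "ty": 0, "tz": -0.05, "roll": 0}, {"fingers": 1, "tx": 0, "ty": 0, "tz": -0.13, "roll": 0}, {"fingers": 1, "tx": 0, "ty": 0, "tz": -0.18, "roll": 0}])

```text
time: 9.0
eef_pos: [0.4557, 0.0413, 0.1339]
ee_rot: [0.0, -0.047, 0.999, 0.0]
force: [1.0, -0.3, -0.4]
finger_gap: 0.99
gripper_force: 0.0
```

```bash
cat > st2.py <<'E'
from m import *
for n in("scene","top"):
    c=cam(n);X=cloud(c)
    k=(np.linalg.norm(X[...,:2]-[.459,.041],axis=2)<.03)&(X[...,2]>.042)&(X[...,2]<.075)
    P=X[k];print(n,len(P))
    if len(P)>20:
        m,nn,q=rp(P,.002);print(m,nn,q.sum(),P[q].min(0),P[q].max(0))
E
python3 mv.py 0.459 0.041 0.1;python3 st2.py
```

```text
t 9.0 pos [0.4557 0.0413 0.1339] yaw 95.34 tilt 0.04 xdir [-0.996 -0.093] tx,ty,tz [-0.0064 -0.0012  0.0678] roll 0 F [ 1.  -0.3 -0.4] gap 87.1 gf 0.0
scene 120
[0.4611 0.042  0.054 ] [-0.0566  0.0464  0.9973] 53 [0.4385 0.0214 0.051 ] [0.4804 0.0611 0.0571]
top 0
```

```bash
python3 mv.py 0.529 -0.308 0.23 85
```

```text
t 9.1 pos [0.4574 0.0416 0.135 ] yaw 95.35 tilt 0.31 xdir [-0.996 -0.093] tx,ty,tz [-0.0785 -0.7094 -0.1901] roll 0.115 F [-0.2  0.6  0.7] gap 87.8 gf 0.0
```

>>> jog_arm(deltas=[{"fingers": 1, "tx": -0.01, "ty": -0.06, "tz": -0.06, "roll": 0.02}, {"fingers": 1, "tx": -0.02, "ty": -0.14, "tz": -0.1, "roll": 0.06}, {"fingers": 1, "tx": -0.03, "ty": -0.23, "tz": -0.14, "roll": 0.115}, {"fingers": 1, "tx": -0.04, "ty": -0.32, "tz": -0.18, "roll": 0.115}, {"fingers": 1, "tx": -0.05, "ty": -0.41, "tz": -0.192, "roll": 0.115}, {"fingers": 1, "tx": -0.06, "ty": -0.5, "tz": -0.192, "roll": 0.115}, {"fingers": 1, "tx": -0.07, "ty": -0.59, "tz": -0.192, "roll": 0.115}, {"fingers": 1, "tx": -0.0785, "ty": -0.67, "tz": -0.192, "roll": 0.115}, {"fingers": 1, "tx": -0.0785, "ty": -0.71, "tz": -0.192, "roll": 0.115}, {"fingers": 1, "tx": -0.0785, "ty": -0.71, "tz": -0.192, "roll": 0.115}])

```text
time: 10.1
eef_pos: [0.5264, -0.312, 0.2262]
ee_rot: [-0.001, 0.046, 0.999, -0.001]
force: [-0.9, -0.1, 0.3]
finger_gap: 0.998
gripper_force: 0.0
```

```bash
python3 mv.py 0.529 -0.308 0.127 85;python3 st2.py
python3 - <<'E'
from m import *
c=cam("scene");X=cloud(c)
# scanner side facing jig & rear: fit
k=(X[...,2]>.10)&(X[...,2]<.185)&(X[...,0]>.42)&(X[...,0]<.58)&(X[...,1]<-.25)&(X[...,1]>-.36)
P=X[k];print(len(P),P.min(0),P.max(0));m,nn,q=rp(P,.003);print(m,nn,q.sum())
cv2.imwrite("pics/s4.png",cv2.resize(c["color"][100:220,150:290],(700,600),interpolation=cv2.INTER_CUBIC))
E
```

```text
t 10.1 pos [ 0.5264 -0.312   0.2262] yaw 84.74 tilt 0.17 xdir [-0.996  0.092] tx,ty,tz [-0.005   0.0087  0.1984] roll -0.003 F [-0.9 -0.1  0.3] gap 87.8 gf 0.0
scene 121
[0.4593 0.0437 0.0541] [-0.0513 -0.0041  0.9987] 52 [0.4361 0.0212 0.0516] [0.4829 0.0641 0.0571]
top 167
[0.4573 0.038  0.056 ] [-0.044  -0.0467  0.9979] 84 [0.4365 0.0177 0.0528] [0.4772 0.0587 0.059 ]
466 [ 0.455  -0.3345  0.1003] [ 0.5799 -0.276   0.177 ]
[ 0.5196 -0.2837  0.1312] [-0.1353 -0.9904  0.0276] 162
```

View pics/s4.png

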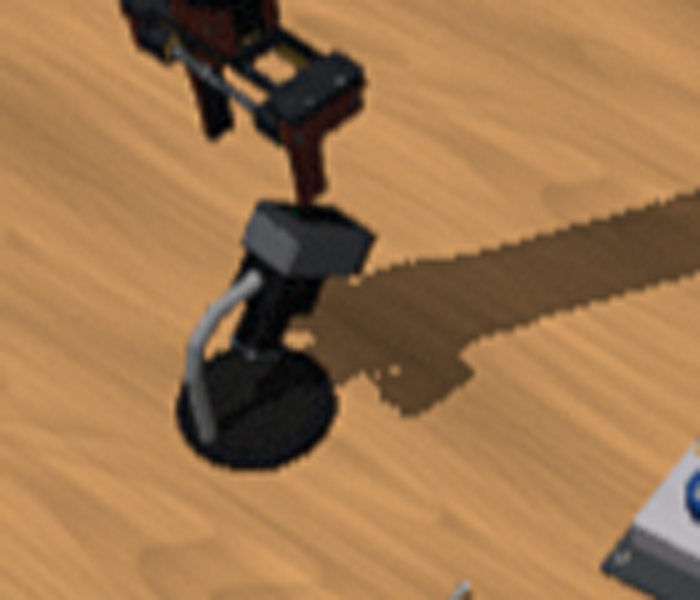

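```bash
python3 - <<'E'
from m import *
for n in("top","scene"):
    S=[];J=[]
    for i in range(6):
        X=cloud(cam(n));r=np.linalg.norm(X[...,:2]-[.4585,.041],axis=2)
        S.append(X[(r<.021)&(X[...,2]>.045)&(X[...,2]<.07)]);
        k=(X[...,2]>.026)&(X[...,2]<.042)&(r>.032)&(abs(X[...,0]-.459)<.040)&(abs(X[...,1]-.041)<.040);J.append(X[k])
    for P in(S,J):
        P=np.vstack(P);m,nn,q=rp(P,.004);print(n,m,nn,q.sum(),len(P))
E
```

```text
top [0.4584 0.0409 0.0558] [ 0.0249 -0.0246  0.9994] 674 844
top [0.4604 0.0421 0.0354] [0.0011 0.0124 0.9999] 1428 1798
scene [0.4583 0.0416 0.0539] [-0.0359 -0.0403  0.9985] 410 497
scene [0.4621 0.0427 0.0341] [ 0.0059 -0.005   1.    ] 864 1056
```

```bash
python3 mv.py 0.529 -0.308 0.127 85
```

```text
t 10.85 pos [ 0.5278 -0.3084  0.2282] yaw 85.01 tilt 0.01 xdir [-0.996  0.087] tx,ty,tz [-0.0024  0.001   0.2024] roll 0.0 F [ 0.3 -0.3  0.3] gap 88.2 gf 0.0
```

>>> jog_arm(deltas=[{"fingers": 1, "tx": -0.002, "ty": 0, "tz": 0.05, "roll": 0}, {"fingers": 1, "tx": -0.002, "ty": 0, "tz": 0.11, "roll": 0}, {"fingers": 1, "tx": -0.002, "ty": 0, "tz": 0.16, "roll": 0}, {"fingers": 1, "tx": -0.002, "ty": 0, "tz": 0.19, "roll": 0}, {"fingers": 1, "tx": -0.002, "ty": 0, "tz": 0.202, "roll": 0}, {"fingers": 1, "tx": -0.002, "ty": 0, "tz": 0.202, "roll": 0}, {"fingers": -1, "tx": -0.002, "ty": 0, "tz": 0.202, "roll": 0}, {"fingers": -1, "tx": -0.002, "ty": 0, "tz": 0.202, "roll": 0}, {"fingers": -1, "tx": -0.002, "ty": 0, "tz": 0.202, "roll": 0}, {"fingers": -1, "tx": -0.002, "ty": 0, "tz": 0.202, "roll": 0}])

```text
time: 11.85
eef_pos: [0.529, -0.3087, 0.1278]
ee_rot: [0.0, 0.044, 0.999, -0.0]
force: [0.1, -0.1, -0.2]
finger_gap: 0.678
gripper_force: 0.0
```

>>> jog_arm(deltas=[{"fingers": -1, "tx": 0, "ty": 0, "tz": 0, "roll": 0}, {"fingers": -1, "tx": 0, "ty": 0, "tz": 0, "roll": 0}, {"fingers": -1, "tx": 0, "ty": 0, "tz": 0, "roll": 0}, {"fingers": -1, "tx": 0, "ty": 0, "tz": 0, "roll": 0}, {"fingers": -1, "tx": 0, "ty": 0, "tz": 0, "roll": 0}, {"fingers": -1, "tx": 0.006, "ty": 0, "tz": -0.008, "roll": 0}, {"fingers": -1, "tx": 0.013, "ty": 0, "tz": -0.015, "roll": 0}, {"fingers": -1, "tx": 0.026, "ty": 0, "tz": -0.031, "roll": 0}, {"fingers": -1, "tx": 0.039, "ty": 0, "tz": -0.046, "roll": 0}, {"fingers": -1, "tx": 0.039, "ty": 0, "tz": -0.046, "roll": 0}])

```text
time: 12.85
eef_pos: [0.5079, -0.3075, 0.1512]
ee_rot: [-0.0, 0.044, 0.999, -0.0]
force: [-0.4, -0.6, -2.5]
finger_gap: 0.59
gripper_force: 30.0
```

```bash
python3 mv.py 0.529 -0.308 0.127 85
```

```text
t 12.85 pos [ 0.5079 -0.3075  0.1512] yaw 84.92 tilt 0.02 xdir [-0.996  0.088] tx,ty,tz [-0.042   0.0027  0.0484] roll -0.001 F [-0.4 -0.6 -2.5] gap 51.9 gf 30.0
```

>>> jog_arm(deltas=[{"fingers": -1, "tx": 0.01, "ty": 0, "tz": -0.012, "roll": 0}, {"fingers": -1, "tx": 0.022, "ty": 0, "tz": -0.026, "roll": 0}, {"fingers": -1, "tx": 0.035, "ty": 0, "tz": -0.042, "roll": 0}, {"fingers": -1, "tx": 0.048, "ty": 0, "tz": -0.057, "roll": 0}, {"fingers": -1, "tx": 0.061, "ty": 0, "tz": -0.073, "roll": 0}, {"fingers": -1, "tx": 0.074, "ty": 0, "tz": -0.088, "roll": 0}, {"fingers": -1, "tx": 0.088, "ty": 0, "tz": -0.105, "roll": 0}, {"fingers": -1, "tx": 0.096, "ty": 0, "tz": -0.115, "roll": 0}, {"fingers": -1, "tx": 0.096, "ty": 0, "tz": -0.115, "roll": 0}, {"fingers": -1, "tx": 0.096, "ty": 0, "tz": -0.115, "roll": 0}])

```text
time: 13.85
eef_pos: [0.4616, -0.3026, 0.2077]
ee_rot: [0.0, 0.044, 0.999, 0.0]
force: [0.2, 0.3, -2.8]
finger_gap: 0.587
gripper_force: 30.0
```

```bash
cat > sc.py <<'E'
from m import *
import sys
p=robot.get_obs()["eef_pos"]
for n in("scene","top"):
    c=cam(n);X=cloud(c);r=np.linalg.norm(X[...,:2]-p[:2],axis=2)
    k=(r<.13)&(X[...,2]>p[2]-.09)&(X[...,2]<p[2]+.045)&(X[...,1]>p[1]-.05)&(X[...,1]<p[1]+.05)
    P=X[k]
    for i in range(4):
        if len(P)<30:break
        m,nn,q=rp(P,.003);print(n,m-p,nn,q.sum());P=P[~q]
    if n=="scene":
        K=c["camera_matrix"];q=np.linalg.inv(c["T"])@np.r_[p,1];u=int(K[0,2]-K[0,0]*q[0]/q[2]);v=int(K[1,2]+K[1,1]*q[1]/q[2])
        cv2.imwrite(sys.argv[1],cv2.resize(c["color"][max(v-50,0):v+50,max(u-60,0):u+60],(720,600),interpolation=cv2.INTER_CUBIC));print("px",u,v)
E
python3 mv.py 0.529 -0.308 0.127 85; python3 sc.py pics/s5.png
```

```text
t 13.85 pos [ 0.4616 -0.3026  0.2077] yaw 85.01 tilt 0.02 xdir [-0.996  0.087] tx,ty,tz [-0.1351  0.001   0.1614] roll 0.0 F [ 0.2  0.3 -2.8] gap 51.6 gf 30.0
scene [ 0.0162  0.0166 -0.0296] [-0.1705 -0.9825  0.0755] 134
scene [ 0.0423  0.001  -0.032 ] [ 0.6908 -0.1728  0.7021] 106
scene [ 0.0273 -0.0045  0.0059] [0.7948 0.0323 0.606 ] 87
scene [ 0.038   0.0055 -0.0339] [0.2072 0.976  0.0665] 63
px 217 126
top [-0.0486  0.0027  0.0129] [-0.6815  0.0476  0.7302] 249
top [ 0.0492  0.0064 -0.0394] [0.3498 0.8811 0.3183] 94
top [ 0.0669 -0.0061 -0.0582] [ 0.5763 -0.0321  0.8166] 74
top [ 0.0406  0.0001 -0.041 ] [0.4369 0.6139 0.6574] 53
```

View pics/s5.png

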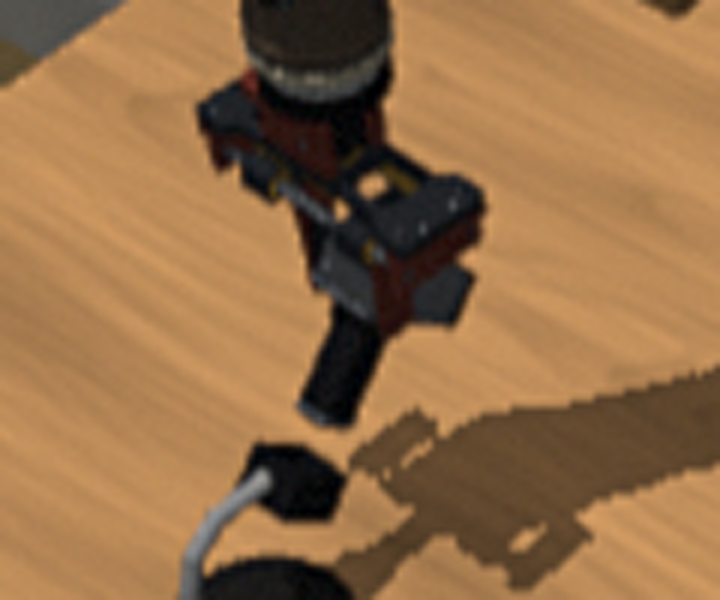

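Picture: the scanner is held with head at crop (400,280), handle end at (330,410), and the stand's empty collar at (295,480). The tool can't tilt, so I'll turn the scanner nose-down in the grip by levering its handle on the fixed collar's rear rim.

>>> jog_arm(deltas=[{"fingers": -1, "tx": 0, "ty": 0, "tz": -0.03, "roll": 0}, {"fingers": -1, "tx": -0.01, "ty": 0, "tz": -0.055, "roll": 0}, {"fingers": -1, "tx": -0.04, "ty": 0, "tz": -0.06, "roll": 0}, {"fingers": -1, "tx": -0.08, "ty": 0, "tz": -0.06, "roll": 0}, {"fingers": -1, "tx": -0.108, "ty": 0, "tz": -0.06, "roll": 0}, {"fingers": -1, "tx": -0.108, "ty": 0, "tz": -0.045, "roll": 0}, {"fingers": -1, "tx": -0.108, "ty": 0, "tz": -0.025, "roll": 0}, {"fingers": -1, "tx": -0.108, "ty": 0, "tz": -0.01, "roll": 0}, {"fingers": -1, "tx": -0.108, "ty": 0, "tz": -0.003, "roll": 0}, {"fingers": -1, "tx": -0.108, "ty": 0, "tz": -0.003, "roll": 0}])

```text
time: 14.95
eef_pos: [0.5145, -0.3073, 0.2084]
ee_rot: [-0.001, 0.044, 0.999, 0.0]
force: [0.5, 0.3, -2.7]
finger_gap: 0.588
gripper_force: 30.0
```

```bash
python3 mv.py 0.529 -0.308 0.127 85; python3 sc.py pics/s6.png
```

```text
t 14.95 pos [ 0.5145 -0.3073  0.2084] yaw 84.98 tilt 0.07 xdir [-0.996  0.088] tx,ty,tz [-0.0291  0.0011  0.1628] roll -0.0 F [ 0.5  0.3 -2.7] gap 51.7 gf 30.0
scene [ 0.0209  0.0112 -0.0369] [0.325  0.9329 0.1551] 154
scene [ 0.0223  0.0014 -0.0078] [0.9228 0.1906 0.335 ] 96
scene [ 0.0131  0.0188 -0.0249] [-0.0889 -0.964   0.2508] 83
scene [ 0.0283 -0.0084 -0.0129] [0.7775 0.3853 0.497 ] 57
px 206 134
top [-0.0467  0.0032  0.0149] [-0.6713  0.0785  0.737 ] 270
top [-0.0005  0.0173 -0.0255] [-0.2407 -0.97    0.0335] 76
top [ 0.0175  0.0026 -0.0196] [0.3228 0.9351 0.1464] 51
top [-0.0455 -0.006   0.0117] [-0.6605  0.0928  0.745 ] 34
```

View pics/s6.png

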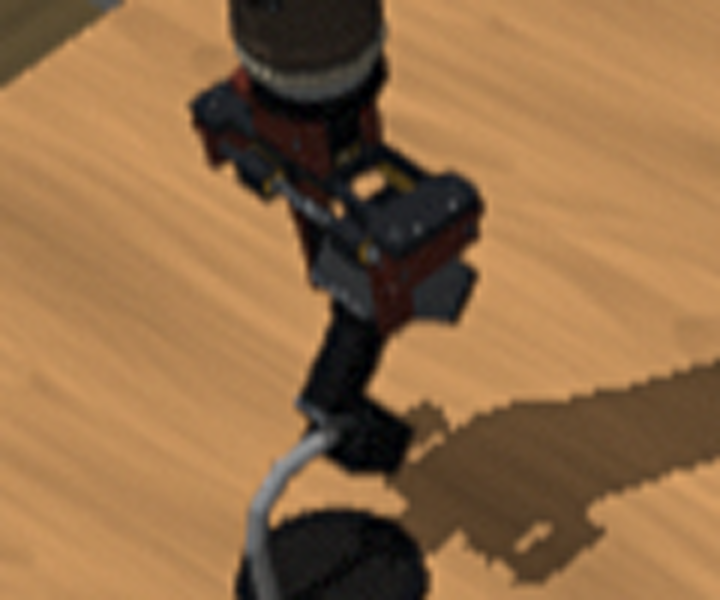

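>>> jog_arm(deltas=[{"fingers": -1, "tx": 0, "ty": 0, "tz": 0.006, "roll": 0}, {"fingers": -1, "tx": 0, "ty": 0, "tz": 0.011, "roll": 0}, {"fingers": -1, "tx": 0.008, "ty": 0, "tz": 0.015, "roll": 0}, {"fingers": -1, "tx": 0.016, "ty": 0, "tz": 0.018, "roll": 0}, {"fingers": -1, "tx": 0.024, "ty": 0, "tz": 0.022, "roll": 0}, {"fingers": -1, "tx": 0.033, "ty": 0, "tz": 0.027, "roll": 0}, {"fingers": -1, "tx": 0.041, "ty": 0, "tz": 0.033, "roll": 0}, {"fingers": -1, "tx": 0.049, "ty": 0, "tz": 0.039, "roll": 0}, {"fingers": -1, "tx": 0.055, "ty": 0, "tz": 0.045, "roll": 0}, {"fingers": -1, "tx": 0.062, "ty": 0, "tz": 0.051, "roll": 0}])

```text
time: 16.05
eef_pos: [0.4856, -0.3052, 0.1858]
ee_rot: [0.002, 0.044, 0.999, -0.001]
force: [-1.7, 1.6, 10.5]
finger_gap: 0.591
gripper_force: 30.0
```

```bash
python3 mv.py 0.529 -0.308 0.127 85; python3 sc.py pics/s7.png
```

```text
t 16.05 pos [ 0.4856 -0.3052  0.1858] yaw 85.01 tilt 0.25 xdir [-0.996  0.087] tx,ty,tz [-0.0865  0.0022  0.118 ] roll 0.0 F [-1.7  1.6 10.5] gap 52.0 gf 30.0
scene [ 0.0381  0.0122 -0.0285] [0.1877 0.9695 0.1575] 179
scene [ 0.0465  0.0031 -0.0227] [0.3353 0.8931 0.3001] 118
scene [ 0.0387 -0.0028 -0.0099] [0.4866 0.6884 0.5378] 83
scene [ 0.0378  0.0154 -0.0149] [-0.2291 -0.973   0.0285] 72
px 212 134
top [-0.0388  0.0025  0.0008] [-0.8926  0.0522  0.4477] 162
top [ 0.0533  0.0062 -0.0286] [0.3051 0.9073 0.2893] 112
top [ 0.062  -0.0044 -0.0328] [0.2916 0.8652 0.4079] 78
top [ 0.0541  0.0079 -0.0205] [0.2016 0.9231 0.3275] 59
```

View pics/s7.png

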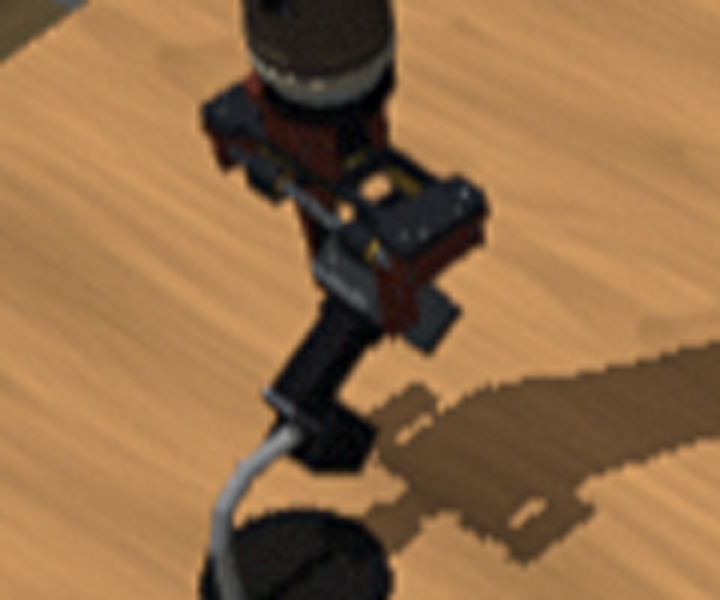

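>>> jog_arm(deltas=[{"fingers": -1, "tx": 0.006, "ty": 0, "tz": 0.007, "roll": 0}, {"fingers": -1, "tx": 0.012, "ty": 0, "tz": 0.014, "roll": 0}, {"fingers": -1, "tx": 0.018, "ty": 0, "tz": 0.022, "roll": 0}, {"fingers": -1, "tx": 0.024, "ty": 0, "tz": 0.03, "roll": 0}, {"fingers": -1, "tx": 0.029, "ty": 0, "tz": 0.038, "roll": 0}, {"fingers": -1, "tx": 0.034, "ty": 0, "tz": 0.047, "roll": 0}, {"fingers": -1, "tx": 0.038, "ty": 0, "tz": 0.055, "roll": 0}, {"fingers": -1, "tx": 0.041, "ty": 0, "tz": 0.063, "roll": 0}, {"fingers": -1, "tx": 0.042, "ty": 0, "tz": 0.066, "roll": 0}, {"fingers": -1, "tx": 0.042, "ty": 0, "tz": 0.066, "roll": 0}])

```text
time: 17.15
eef_pos: [0.4635, -0.3036, 0.1516]
ee_rot: [0.001, 0.044, 0.999, -0.0]
force: [-2.5, 0.8, 5.3]
finger_gap: 0.589
gripper_force: 30.0
```

```bash
python3 mv.py 0.529 -0.308 0.127 85; python3 sc.py pics/s8.png
```

```text
t 17.15 pos [ 0.4635 -0.3036  0.1516] yaw 84.96 tilt 0.09 xdir [-0.996  0.088] tx,ty,tz [-0.1312  0.0029  0.0493] roll -0.0 F [-2.5  0.8  5.3] gap 51.9 gf 30.0
scene [ 0.0496  0.0132 -0.0088] [0.1494 0.9779 0.1461] 180
scene [0.0656 0.0011 0.0014] [0.2642 0.8699 0.4165] 107
scene [0.0531 0.0173 0.0046] [0.3458 0.8738 0.3418] 75
scene [ 0.0438 -0.0033  0.0108] [ 0.6264 -0.163   0.7622] 52
px 218 138
top [ 0.0682 -0.008   0.0199] [ 0.1283 -0.0641  0.9897] 139
top [ 0.0678  0.0089 -0.0037] [0.04   0.9638 0.2638] 120
top [ 0.0988 -0.0044 -0.0117] [0.3547 0.8025 0.4798] 59
top [ 0.0854 -0.0022 -0.0188] [0.3037 0.8501 0.4302] 33
```

```bash
python3 mv.py 0.4844 0.0387 0.206
```

```text
t 17.25 pos [ 0.4636 -0.3036  0.1515] yaw 84.96 tilt 0.09 xdir [-0.996  0.088] tx,ty,tz [ 0.0185  0.6856 -0.1095] roll 0 F [-3.  -0.3  6. ] gap 52.0 gf 30.0
```

>>> jog_arm(deltas=[{"fingers": -1, "tx": 0, "ty": 0, "tz": -0.04, "roll": 0}, {"fingers": -1, "tx": 0, "ty": 0, "tz": -0.1, "roll": 0}, {"fingers": -1, "tx": 0.01, "ty": 0.03, "tz": -0.12, "roll": 0}, {"fingers": -1, "tx": 0.018, "ty": 0.1, "tz": -0.12, "roll": 0}, {"fingers": -1, "tx": 0.018, "ty": 0.18, "tz": -0.12, "roll": 0}, {"fingers": -1, "tx": 0.018, "ty": 0.26, "tz": -0.12, "roll": 0}, {"fingers": -1, "tx": 0.018, "ty": 0.34, "tz": -0.12, "roll": 0}, {"fingers": -1, "tx": 0.018, "ty": 0.41, "tz": -0.12, "roll": 0}, {"fingers": -1, "tx": 0.018, "ty": 0.47, "tz": -0.12, "roll": 0}, {"fingers": -1, "tx": 0.018, "ty": 0.5, "tz": -0.12, "roll": 0}])

```text
time: 18.25
eef_pos: [0.4763, -0.0497, 0.2105]
ee_rot: [-0.0, 0.042, 0.999, 0.001]
force: [0.5, -0.6, -1.9]
finger_gap: 0.593
gripper_force: 30.0
```

>>> jog_arm(deltas=[{"fingers": -1, "tx": 0, "ty": 0.04, "tz": 0, "roll": 0}, {"fingers": -1, "tx": 0, "ty": 0.09, "tz": 0, "roll": 0}, {"fingers": -1, "tx": 0, "ty": 0.13, "tz": 0, "roll": 0}, {"fingers": -1, "tx": 0, "ty": 0.16, "tz": 0, "roll": 0}, {"fingers": -1, "tx": 0, "ty": 0.18, "tz": 0, "roll": 0}, {"fingers": -1, "tx": 0, "ty": 0.186, "tz": 0, "roll": 0}, {"fingers": -1, "tx": 0, "ty": 0.186, "tz": 0, "roll": 0}, {"fingers": -1, "tx": 0, "ty": 0.186, "tz": 0, "roll": 0}, {"fingers": -1, "tx": 0, "ty": 0.186, "tz": 0, "roll": 0}, {"fingers": -1, "tx": 0, "ty": 0.186, "tz": 0, "roll": 0}])

```text
time: 19.25
eef_pos: [0.4844, 0.0389, 0.2107]
ee_rot: [0.0, 0.044, 0.999, -0.0]
force: [0.2, 0.5, -2.2]
finger_gap: 0.595
gripper_force: 30.0
```

```bash
python3 mv.py 0.4844 0.0387 0.206; python3 sc.py pics/s9.png
python3 - <<'E'
from m import *
p=robot.get_obs()["eef_pos"]
ax=np.array([-.996,.088]);
for n in("scene","top"):
    c=cam(n);X=cloud(c);d=X-p;h=d[...,0]*ax[0]+d[...,1]*ax[1];y=d[...,0]*.088+d[...,1]*.996
    k=(h<.08)&(h>-.12)&(abs(y)<.027)&(X[...,2]>.1)&(d[...,2]<.06)
    A=np.c_[h[k],y[k],d[...,2][k]];print(n,len(A),A.min(0),A.max(0))
    for a in range(-110,80,10):
        q=(A[:,0]*1000>=a)&(A[:,0]*1000<a+10)
        if q.sum()>2: print(a,q.sum(),(A[q][:,1].mean()*1000).round(1),(A[q][:,2].min()*1000).round(),(A[q][:,2].max()*1000).round())
    r=np.linalg.norm(X[...,:2]-[.4585,.041],axis=2);P=X[(r<.021)&(X[...,2]>.045)&(X[...,2]<.07)];print("stopper",len(P),P.mean(0) if len(P) else 0)
E
```

```text
t 19.25 pos [0.4844 0.0389 0.2107] yaw 84.94 tilt 0.01 xdir [-0.996  0.088] tx,ty,tz [-0.0001 -0.0005  0.0093] roll 0 F [ 0.2  0.5 -2.2] gap 52.3 gf 30.0
scene [0.0484 0.0093 0.0078] [0.139  0.9793 0.1473] 152
scene [ 0.0516 -0.0017  0.0194] [0.1293 0.1549 0.9794] 102
scene [0.0155 0.0141 0.0127] [-0.9906 -0.127   0.0513] 74
scene [ 0.0339 -0.0023  0.0316] [ 0.3431 -0.061   0.9373] 57
px 288 174
scene 478 [-0.0991 -0.0269 -0.0443] [0.0219 0.027  0.0556]
-100 46 3.6 -11.0 20.0
-90 28 4.9 -11.0 21.0
-80 35 6.0 -8.0 22.0
-70 28 7.1 -7.0 24.0
-60 30 3.5 -7.0 26.0
-50 29 5.2 -2.0 26.0
-40 36 4.9 -4.0 30.0
-30 63 3.6 -9.0 46.0
-20 120 9.8 -42.0 56.0
-10 35 -4.1 -44.0 55.0
0 12 12.7 -42.0 44.0
10 13 13.4 -40.0 53.0
20 3 24.2 -41.0 -29.0
stopper 80 [0.4596 0.042  0.0541]
top 27 [-0.0971 -0.0111 -0.0041] [-0.0862  0.0123  0.022 ]
-100 20 0.0 13.0 21.0
-90 7 6.8 -4.0 22.0
stopper 19 [0.454  0.0567 0.0553]
```

View pics/s9.png

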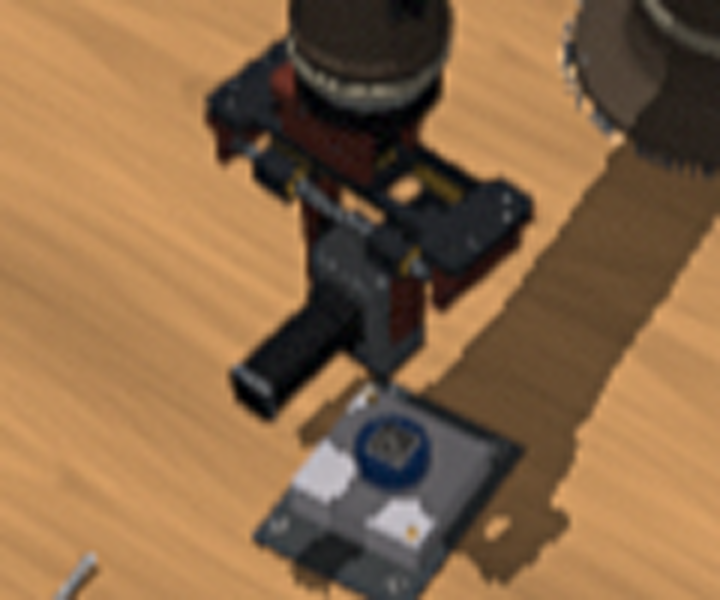

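The picture shows the stopper flat in the jig, code up, at crop (393,447). The scanner is held above it nose down, with its handle nearly level. The fit puts the sight about 8° off straight down and the window about 105 mm above the code. I'm handing in.

```bash
python3 -c "
from rig import robot
print(robot.sign_off())"
```

```text
the job is handed in; nothing more can be done
None
```

I handed the job in with the coded stopper seated code up in the jig and the scanner held steady, its window about 105 mm above the code and its sight about 8° off straight down. The sign-off gave no verdict, so I can't say whether it passed.

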